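# Open the bench water valve fully and back it off

## Robot

A 6-joint arm with a two-finger parallel gripper is mounted at the origin on the work surface. World frame = base frame: x ahead of the robot, y to its left, z up, the work surface at z = 0. Lengths are in m, angles in degrees, forces in N, time in s.
With the tool pointing down it reaches from about 0.325 to 0.925 m from the base axis. Payload 3.1 kg.
Tool frame: the origin (TCP) lies between the finger pads; the fingertips stand 17 mm ahead of it and the grasp point (between the pads) lies 2 mm behind it; z points along the fingers, y is the direction in which the jaws open and shut (so a half turn about z gives the same grasp; the last joint's range is limited). The gripper opens to 85 mm and grips with 20 to 120 N. Pads are 22 mm wide; open, the fingers measure 114 mm over their backs; the gripper's body (76 mm by 85 mm) begins 54 mm behind the grasp point. The pads swing forward as they close: fully open they stand 13 mm farther back than shut.
Start: joints at [-80.512, 12.427, 92.441, -0, 75.132, -6.429], TCP at [0.171, -0.601, 0.248] pointing down, gripper open.
Joint ranges: [-157.48, 157.48], [-44.54, 120.13], [17.64, 146.25], [-64.5, 244.5], [7.68, 150.69], [-147.95, 147.95]. Speed limits (degrees/s): [159.86, 159.86, 180, 180, 180, 180].

## Interface

Orientations are given as a 3x3 rotation matrix whose columns are the frame's x, y, z axes.
In Python, from cell import read_state, read_camera, get_calibration, job_done gives the robot as it stands.
- The arm moves only by the tool move_arm, never from a script. Its argument "increments" is a list that holds one entry, the list of rows, each a list of 4 numbers: the shift along the tool's x, y, z in cm, then the turn about the tool's z in degrees. In form: [[[tx, ty, tz, spin], ...]]. A call has 1 to 10 rows; each row shifts and turns the commanded pose from where the row before left it, along the tool's axes as they then stand; what a row does not reach is not made up. A row lasts 1/8 s, in which the tool goes at most 62.5 mm and 10.7 degrees, less where a joint would pass 70% of its speed; a pose out of reach is approached as far as the arm can. A call with a gripper value outside its range is refused whole. "gripper" is the finger opening in cm, from 0 to 8.54, set as the call begins (left out, the last holds). The fingers move at their own pace and stop on an object; "force" is the grip in N (left out, the last holds). Time passes only in rows, so rows that do not move let the fingers close. It gives the time, the measured TCP pose, the force and the opening at its end, in the units of the state.
- read_state(): the state, without advancing time (a new reading comes with each control period).
- read_camera(name): name is "side" or "top" or "wrist"; returns the picture (400x640x3 uint8, red, green, blue); there is no depth.
- get_calibration(name): a dict with "fovy" (degrees; the focal length in pixels is half the picture's height over the tangent of half this angle, whatever the lens; pixels are square), "cx", "cy" (the principal point, pixels), "view" (4x4, takes a point from world to camera coordinates). Camera axes: x right, y up, looking along -z (the intrinsics and any distortion apply to the point x, -y, -z); pixel columns grow to the right and rows downward; lengths in m; the calibration is good to about 2 mm. A picture is of the moment at which its call begins: read the wrist's pose just before it. get_calibration takes no time and is no camera call; for the wrist camera it gives the pose at the moment of the call.
- job_done(): hands the job in, once; it reports no verdict.
The state is a dict: "clock": time; "joints": joint angles; "joint_vel": joint speeds; "effort": joint torques, N m; "tool_pos": TCP position; "orientation": TCP orientation; "ft_force": force on the tool from outside, world axes, zero at the start; "ft_torque": the same for the moment, N m; "gripper_width": opening from 0.0 (shut) to 1.0 (fully open).
Only numpy, scipy, OpenCV 4.12 (cv2) and the standard library are available. Lean on these libraries where they do the work, as an engineer would, in place of code of your own. Each camera call takes 0.05 s, during which the arm holds its last target.

## Task

The bench water valve has been left throttled: open it all the way. Wind the handwheel out (anticlockwise seen from above), letting your hand ride up with it so that you neither pull nor lean on it as it turns, until you feel it come up snug against its inside stop, without forcing it there; then turn it back a quarter turn so that it will not stick, and let go. Leave the tray, the glassware and the jar where they are.

Things in the scene. Friction and masses are not known exactly. Their poses are not given: they have to be found in the camera images.
- outlet: Bench water outlet, fixed: steel riser (21 mm pipe, round flange), level pipe run with its axis 85 mm above the bench, brass half-inch globe valve in its middle, bend down to a hose nozzle over an oval drip cup. Origin on the bench right under the valve's spindle, y along the pipe (riser at y -85 mm, nozzle at +85 mm), z up.
- bonnet: Brass top of the valve, fixed: hexagon 37 mm wide, neck, gland nut 25 mm wide, top 38 mm above its origin (on the spindle axis, z up). It sits up to 3 mm higher or lower from valve to valve. The stop is inside, unseen, met at another angle and height each time; there the torque climbs 1.3 to 2 N m per rad. 0.13 N m over the running drag just counts as snug, 0.3 is right, over 0.7 is forcing.
- spindle: Upright steel spindle, 10 mm thick, origin on its axis inside the valve, z up. It slides up its axis 12 mm per full anticlockwise turn of the wheel (1.91 mm per rad), down when turned clockwise, and stays where it is left. 2.8 to 5.6 rad of turning remain to the stop at the start. Running drag about 0.15 N m.
- wheel: Black level handwheel on the spindle: rim 60 mm across, 9 mm thick, four spokes, nut top 11 mm above the rim. Origin on the axis at mid-rim, 155 to 169 mm above the bench, z up. Rises with the spindle; under 2 mm play along it. Free all round the rim and 25 mm below it. A gripping hand that does not rise with it drags by its full grip friction; over 20 N along the spindle is too much.
- tray: Shallow red plastic tray, 240 by 320 mm and 25 mm high, holding the beaker and the jar. Origin at the centre of its underside. It stays where it is.
- beaker: Small glass beaker standing on the tray, 68 mm across and 90 mm high. Origin at the centre of its underside. It stays where it is.
- jar: White plastic jar with a blue screw cap standing on the tray, 48 mm across and 85 mm high. Origin at the centre of its underside. It stays where it is.
- cylinder: Glass measuring cylinder standing on the bench on a six-sided foot 72 mm across; tube 30 mm across, 230 mm high. Origin at the centre of its underside. It stays where it is.

How it is judged:
By the outcome, as a careful person would: the job done as asked, in the order asked, and still so for the second after the job is handed in, with the robot touching nothing.
It also fails if it takes over 72 s, if anything falls off the work surface, if the arm or the gripper's body presses on something with over 40 N, if the wrist force passes 120 N, or if a joint passes its speed limit or range.

## Working session

There is one attempt and no reset: what is moved stays moved. The work goes in short steps, Python scripts to look and compute and a tool call to move; the robot and the scene stay as the last step left them, time stands still between calls to the robot, and variables do not carry over. Pictures are saved under pics/ and viewed, and the job is handed in when it is done.

Besides the shell and the picture viewer there is one more tool, called after "Emit:" as name(argument=value, ...), one argument or row to a line, values as JSON. move_arm: Moves the arm, as the interface text tells. Its arguments: {"type":"object","properties":{"increments":{"type":"array"},"gripper":{"type":"number"},"force":{"type":"number"}},"required":["increments"]}

```bash
mkdir -p pics; ls; python3 - <<'E'
from cell import *
import cv2
s=read_state();print(s)
for n in ["side","top","wrist"]:
    c=get_calibration(n);print(n,c)
    cv2.imwrite(f"pics/{n}0.png",read_camera(n)[:,:,::-1])
E
```

```text
pics
{'clock': 0.0, 'joints': array([-8.05123451e+01,  1.24762690e+01,  9.25281676e+01,  1.52719032e-03,
        7.51341707e+01, -6.42706213e+00]), 'joint_vel': array([ 0.03551627, -0.07039254, -0.11241437, -0.06603309, -0.00747297,
       -0.06407586]), 'effort': array([-3.59589376e-04, -3.96851921e+01, -3.03851867e+01, -7.02469515e-05,
        9.90812463e-03,  1.13590449e-06]), 'tool_pos': array([ 0.17129404, -0.60025765,  0.24697637]), 'orientation': array([[ 9.61672848e-01,  2.74199188e-01, -3.73351229e-04],
       [ 2.74199282e-01, -9.61669923e-01,  2.39030751e-03],
       [ 2.96379732e-04, -2.40106647e-03, -9.99997074e-01]]), 'ft_force': array([-1.08293201, -0.00642781,  0.46505959]), 'ft_torque': array([-0.09662521, -0.0146676 ,  0.00599928]), 'gripper_width': 0.9992199700460376}
side {'fovy': 45.08259040205439, 'cx': 325.3679990049391, 'cy': 203.11608706636628, 'view': array([[-0.80213108, -0.59708395,  0.00874587,  0.48448782],
       [ 0.32989855, -0.43088723,  0.83994234, -0.26519343],
       [-0.49774761,  0.6766291 ,  0.54260517, -1.31216248],
       [ 0.        ,  0.        ,  0.        ,  1.        ]])}
top {'fovy': 44.135689278957955, 'cx': 318.4155398799861, 'cy': 203.869886335355, 'view': array([[ 0.00600369, -0.99989968, -0.01282925,  0.07030447],
       [ 0.99475233,  0.00466143,  0.10220601, -0.54486699],
       [-0.10213595, -0.01337554,  0.99468052, -1.64920507],
       [ 0.        ,  0.        ,  0.        ,  1.        ]])}
wrist {'fovy': 71.09783376998348, 'cx': 318.84750471659754, 'cy': 197.06262484480237, 'view': array([[ 0.27440004, -0.96161284, -0.00231598, -0.62440041],
       [ 0.91817152,  0.2627181 , -0.29654723,  0.03812186],
       [ 0.28577208,  0.07924611,  0.95501538, -0.37977947],
       [ 0.        ,  0.        ,  0.        ,  1.        ]])}
```

View pics/side0.png

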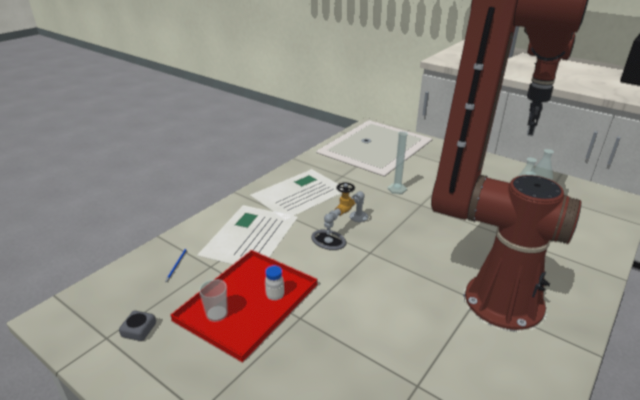

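View pics/top0.png

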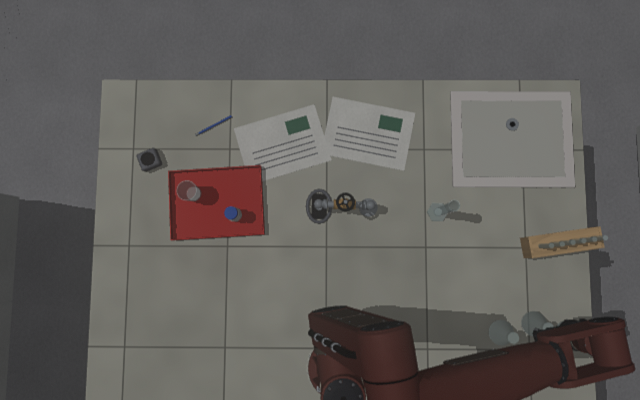

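View pics/wrist0.png

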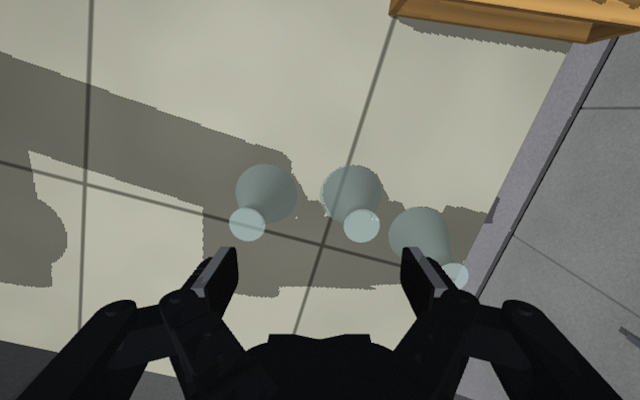

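The wheel is at about (345,202) in the top view and (346,187) in the side view. The cylinder is at about (440,211) in top, the tray at top left. I'll zoom and triangulate.

```bash
cat > h.py <<'E'
import numpy as np, cv2
from cell import *
def ray(cal,px):
    V=cal["view"];R=V[:3,:3];t=V[:3,3]
    f=200/np.tan(np.radians(cal["fovy"]/2))
    d=np.array([(px[0]-cal["cx"])/f,-(px[1]-cal["cy"])/f,-1.0])
    o=-R.T@t; d=R.T@d
    return o,d/np.linalg.norm(d)
def plane(cal,px,z):
    o,d=ray(cal,px);return o+d*(z-o[2])/d[2]
def tri(r1,r2):
    o1,d1=r1;o2,d2=r2
    A=np.stack([d1,-d2],1);s=np.linalg.lstsq(A,o2-o1,rcond=None)[0]
    a=o1+s[0]*d1;b=o2+s[1]*d2
    return (a+b)/2,np.linalg.norm(a-b)
def proj(cal,p):
    V=cal["view"];q=V[:3,:3]@p+V[:3,3];f=200/np.tan(np.radians(cal["fovy"]/2))
    return cal["cx"]+f*q[0]/-q[2],cal["cy"]-f*q[1]/-q[2]
E
python3 - <<'E'
from h import *
a=cv2.imread("pics/side0.png")[170:255,300:380];b=cv2.imread("pics/top0.png")[175:230,295:385]
cv2.imwrite("pics/zs.png",cv2.resize(a,None,fx=7,fy=7,interpolation=cv2.INTER_CUBIC))
cv2.imwrite("pics/zt.png",cv2.resize(b,None,fx=8,fy=8,interpolation=cv2.INTER_CUBIC))
E
```

```text
(no output)
```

View pics/zs.png

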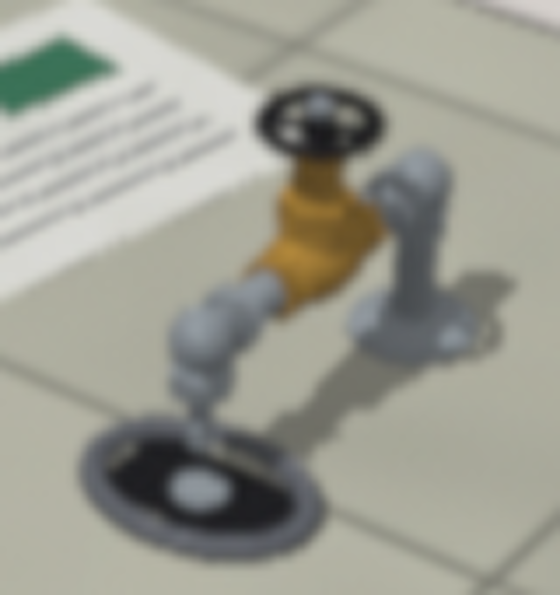

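View pics/zt.png

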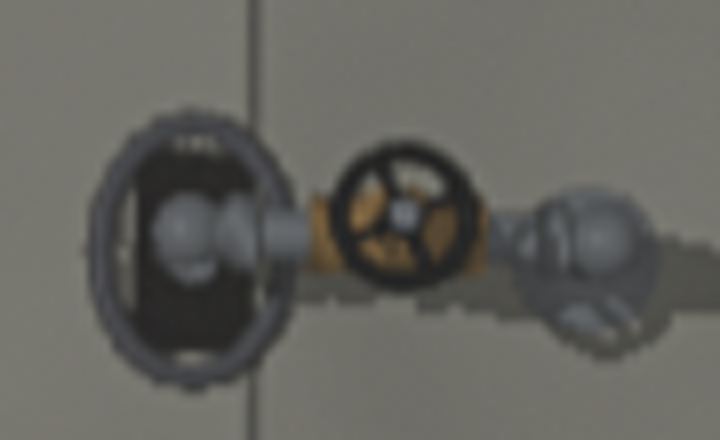

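The wheel rim is centred at (320,121) in the side zoom and (404,215) in the top zoom.

```bash
python3 - <<'E'
from h import *
cs,ct=get_calibration("side"),get_calibration("top")
ps=(320.5/7-.5+300,121.5/7-.5+170);pt=(404.5/8-.5+295,215.5/8-.5+175)
print(ps,pt,tri(ray(cs,ps),ray(ct,pt)))
for z in(.155,.162,.169): print(plane(ct,pt,z),plane(cs,ps,z))
cy=plane(ct,(436,212),0);print("cyl",cy)
for p in [(193,249),(605,235)]: print(plane(ct,(p[0]/8+295-.4,p[1]/8+175-.4),.085 if p[0]>500 else 0.0))
for p in [(262,168),(264,235),(232,213)]: print(plane(ct,p,.05))
E
```

```text
(345.2857142857143, 186.85714285714286) (345.0625, 201.4375) (array([ 0.53852008, -0.0124347 ,  0.15831541]), np.float64(0.0015733121935635607))
[ 0.53955533 -0.01216624  0.155     ] [ 0.54086603 -0.01738119  0.155     ]
[ 0.5387999 -0.0118805  0.162    ] [ 0.53438608 -0.00763043  0.162     ]
[ 0.53804447 -0.01159477  0.169     ] [0.52790613 0.00212034 0.169     ]
cyl [ 0.52116332 -0.33131249  0.        ]
[0.54095483 0.07248969 0.        ]
[ 0.53911836 -0.09752336  0.085     ]
[0.66348502 0.26473556 0.05      ]
[0.43690617 0.2540324  0.05      ]
[0.51008645 0.36291112 0.05      ]
```

Emit:
move_arm(
  increments=[
    [[0,0,-5,0],[0,0,-5,0],[4.28,-3.87,0,0],[4.28,-3.87,0,0],[4.28,-3.87,0,0],[4.28,-3.87,0,0],[4.28,-3.87,0,0],[4.28,-3.87,0,0],[4.28,-3.87,0,0],[4.28,-3.87,0,0]],
  ],
)

```text
clock: 1.4
tool_pos: [0.4163, -0.2076, 0.3481]
orientation: [[0.962, 0.274, 0.0], [0.274, -0.962, -0.0], [0.0, 0.0, -1.0]]
ft_force: [0.3, -0.1, -0.3]
gripper_width: 1.001
```

Emit:
move_arm(
  increments=[
    [[4.28,-3.87,0,0],[4.28,-3.87,0,0],[4.28,-3.87,0,0],[4.28,-3.87,0,0],[0,0,0,0],[0,0,3,0],[0,0,3,0],[0,0,0,0]],
  ],
)

```text
clock: 2.4
tool_pos: [0.5354, -0.0141, 0.2849]
orientation: [[0.962, 0.273, -0.007], [0.273, -0.962, 0.001], [-0.007, -0.003, -1.0]]
ft_force: [-1.6, 0.0, 0.6]
gripper_width: 1.0
```

```bash
python3 - <<'E'
from h import *
s=read_state();print(s['joints'],s['tool_pos'],s['ft_force'],s['ft_torque'])
c=get_calibration("wrist");np.save("c1.npy",c,allow_pickle=True)
cv2.imwrite("pics/w1.png",read_camera("wrist")[:,:,::-1])
for z in (.162,.169): print(proj(c,np.array([.5385,-.012,z])))
print(proj(c,s['tool_pos']))
E
```

```text
[-9.00845249e+00  6.85231227e-02  1.01979591e+02 -2.75040708e-02
  7.83698091e+01  6.51343210e+01] [ 0.5354348  -0.01414816  0.28494943] [-1.63519224  0.03697659  0.62712664] [ 0.02306588  0.02313075 -0.0078729 ]
(np.float64(317.16713177441557), np.float64(191.56585332151752))
(np.float64(317.1009653578826), np.float64(193.7795265587767))
(np.float64(317.537688843179), np.float64(266.9789345839937))
```

View pics/w1.png

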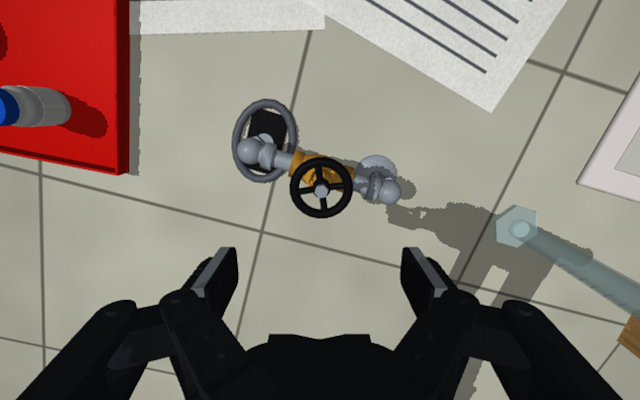

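```bash
cat > fit.py <<'E'
from h import *
def fit(img,roi,thr=60):
    x0,y0,x1,y1=roi
    g=img[y0:y1,x0:x1].max(2)
    m=(g<thr).astype(np.uint8)
    n,l,st,ce=cv2.connectedComponentsWithStats(m)
    k=1+np.argmax(st[1:,4]);m=(l==k).astype(np.uint8)
    cs,_=cv2.findContours(m,cv2.RETR_EXTERNAL,cv2.CHAIN_APPROX_NONE)
    c=max(cs,key=cv2.contourArea);h=cv2.convexHull(c)
    (cx,cy),ax,an=cv2.fitEllipse(c)
    return (cx+x0,cy+y0),ax,an
E
python3 - <<'E'
from fit import *
c=np.load("c1.npy",allow_pickle=True).item()
img=cv2.imread("pics/w1.png")
for t in (40,50,60,70):
    f=fit(img,(286,152,358,222),t);print(t,f)
p=f[0]
ct=get_calibration("top");cs=get_calibration("side")
for z in (.155,.160,.165,.169): print(z,plane(c,p,z))
pt=(345.06,201.44);ps=(345.29,186.86)
print(tri(ray(c,p),ray(ct,pt)),tri(ray(c,p),ray(cs,ps)))
E
```

```text
40 ((321.0007781982422, 187.2285614013672), (59.61839294433594, 61.758968353271484), 88.06820678710938)
50 ((320.96824645996094, 187.11893844604492), (59.959354400634766, 61.992332458496094), 85.34674835205078)
60 ((320.9427490234375, 187.09701538085938), (60.13045883178711, 62.086402893066406), 84.41015625)
70 ((320.9814033508301, 187.06343460083008), (60.23714065551758, 62.373043060302734), 83.02375793457031)
0.155 [ 0.54174307 -0.01476763  0.155     ]
0.16 [ 0.54307966 -0.01436095  0.16      ]
0.165 [ 0.54441625 -0.01395427  0.165     ]
0.169 [ 0.54548552 -0.01362892  0.169     ]
(array([ 0.54025453, -0.01377149,  0.14992473]), np.float64(0.0028260600986897404)) (array([ 0.5409588 , -0.01551527,  0.155499  ]), np.float64(0.0023448682087357747))
```

Emit:
move_arm(
  increments=[
    [[0.5,-0.1,2,0],[0,0,2,0],[0,0,0,0],[0,0,0,0]],
  ],
)

```text
clock: 2.95
tool_pos: [0.5431, -0.0114, 0.2491]
orientation: [[0.962, 0.274, 0.001], [0.274, -0.962, -0.0], [0.001, 0.001, -1.0]]
ft_force: [0.3, -0.1, 1.4]
gripper_width: 1.0
```

```bash
python3 - <<'E'
from h import *
s=read_state();print(s['joints'],s['tool_pos'],s['orientation'],s['ft_force'],s['ft_torque'])
c=get_calibration("wrist");np.save("c2.npy",c,allow_pickle=True)
cv2.imwrite("pics/w2.png",read_camera("wrist")[:,:,::-1])
E
```

```text
[-8.60641910e+00  2.36623406e+00  1.03536569e+02 -1.34368212e-03
  7.40120043e+01  6.54809611e+01] [ 0.54313204 -0.01141259  0.24914939] [[ 9.61678193e-01  2.74176770e-01  1.46677325e-03]
 [ 2.74177402e-01 -9.61679100e-01 -2.44797992e-04]
 [ 1.34344726e-03  6.37572970e-04 -9.99998894e-01]] [ 0.3067158  -0.06542155  1.43760201] [ 0.05546958 -0.02483105  0.01483463]
```

Emit:
move_arm(
  increments=[
    [[0,0,0,9.3],[0,0,0,9.3],[0,0,0,9.3],[0,0,0,9.3],[0,0,0,9.3],[0,0,0,9.3],[0,0,0,9.3],[0,0,0,9.3],[0,0,0,0],[0,0,0,0]],
  ],
)

```text
clock: 4.25
tool_pos: [0.5429, -0.0113, 0.249]
orientation: [[0.525, -0.851, 0.001], [-0.851, -0.525, -0.0], [0.001, -0.001, -1.0]]
ft_force: [-0.3, -0.2, 0.5]
gripper_width: 0.999
```

```bash
python3 - <<'E'
from h import *
s=read_state();print(s['joints'],s['tool_pos'],s['orientation'],s['ft_force'],s['ft_torque'])
c=get_calibration("wrist");np.save("c3.npy",c,allow_pickle=True)
cv2.imwrite("pics/w3.png",read_camera("wrist")[:,:,::-1])
a=cv2.imread("pics/w2.png")[100:350,200:450];b=cv2.imread("pics/w3.png")[100:350,200:450]
cv2.imwrite("pics/w23.png",cv2.resize(np.hstack([a,b]),None,fx=1.6,fy=1.6))
E
```

```text
[-8.60151061e+00  2.34954384e+00  1.03565926e+02  1.77967924e-03
  7.40090582e+01  1.39751069e+02] [ 0.54290992 -0.01131708  0.24903992] [[ 5.24682850e-01 -8.51296775e-01  1.30688457e-03]
 [-8.51297375e-01 -5.24683477e-01 -1.67483932e-04]
 [ 8.28279269e-04 -1.02467145e-03 -9.99999132e-01]] [-0.33830854 -0.22561704  0.48941643] [ 0.02516782 -0.00679441  0.04979455]
```

View pics/w23.png

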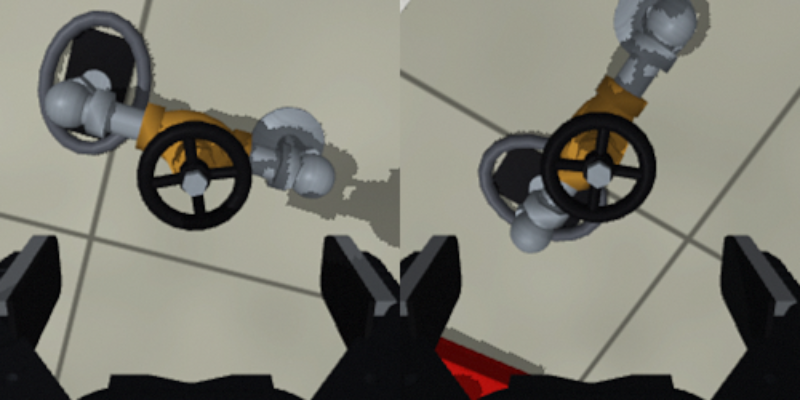

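Wheel rim centre is at about (322,210) before and (324,204) after the spin (full-image pixels).

```bash
python3 - <<'E'
from fit import *
R=[]
for n,roi in ((2,(278,160,366,256)),(3,(282,160,364,248))):
    c=np.load(f"c{n}.npy",allow_pickle=True).item();img=cv2.imread(f"pics/w{n}.png")
    for t in (35,45,55):
        f=fit(img,roi,t);print(n,t,f)
    R.append((c,f[0]))
    for z in (.155,.16,.165): print(z,plane(c,f[0],z))
print(tri(ray(*R[0]),ray(*R[1])))
ct=get_calibration("top");cs=get_calibration("side")
print([tri(ray(*r),ray(ct,(345.06,201.44))) for r in R],[tri(ray(*r),ray(cs,(345.29,186.86))) for r in R])
# tool axis at rim heights in image
print(get_calibration("wrist")["fovy"])
E
```

```text
2 35 ((321.21037673950195, 209.30377960205078), (66.46710205078125, 70.21044921875), 88.40479278564453)
2 45 ((321.22975158691406, 209.32176971435547), (66.7163314819336, 70.41534423828125), 87.59862518310547)
2 55 ((321.2254524230957, 209.37878036499023), (67.05339813232422, 70.58488464355469), 85.5935287475586)
0.155 [ 0.54137267 -0.0147245   0.155     ]
0.16 [ 0.54308204 -0.01418751  0.16      ]
0.165 [ 0.54479141 -0.01365052  0.165     ]
3 35 ((321.5855369567871, 204.86751556396484), (68.62348175048828, 75.29283905029297), 73.66942596435547)
3 45 ((321.361515045166, 205.32751083374023), (69.0458755493164, 76.75714111328125), 63.37889862060547)
3 55 ((320.531795501709, 205.39957427978516), (71.1690673828125, 77.52227783203125), 65.19705963134766)
0.155 [ 0.54260473 -0.0129181   0.155     ]
0.16 [ 0.54352574 -0.01436866  0.16      ]
0.165 [ 0.54444675 -0.01581921  0.165     ]
(array([ 0.5433049 , -0.01426444,  0.1599853 ]), np.float64(0.00046169813414678046))
[(array([ 0.54010472, -0.01367511,  0.15181162]), np.float64(0.0028013151600161587)), (array([ 0.54085804, -0.0118108 ,  0.14910018]), np.float64(0.0017867377992231142))] [(array([ 0.540736  , -0.01541009,  0.15557541]), np.float64(0.002130686171805267)), (array([ 0.54122259, -0.01439936,  0.15637283]), np.float64(0.003922231416678678))]
71.09783376998348
```

```bash
python3 - <<'E'
from fit import *
c2=np.load("c2.npy",allow_pickle=True).item();c3=np.load("c3.npy",allow_pickle=True).item()
img=cv2.imread("pics/w3.png")
g=img.max(2);m=(g<45).astype(np.uint8);m[:, :282]=0
# keep only contour points near circle guess
cs,_=cv2.findContours(m[150:260,270:380].copy(),cv2.RETR_LIST,cv2.CHAIN_APPROX_NONE)
pts=np.vstack([c[:,0] for c in cs])+[270,150]
p=np.array([323.9,203.8]);r=35.2
for i in range(6):
    d=np.linalg.norm(pts-p,axis=1);k=abs(d-r)<2.0
    e=cv2.fitEllipse(pts[k].astype(np.float32));p=np.array(e[0])
print(e,k.sum())
p2=(321.23,209.33)
print(tri(ray(c2,p2),ray(c3,p)))
for c in (c2,c3):
  V=c["view"];print(-V[:3,:3].T@V[:3,3])
for z in (.155,.16,.165): print(plane(c2,p2,z),plane(c3,p,z))
# tool-frame direction check
E
```

```text
((323.4559020996094, 204.082275390625), (68.02816009521484, 71.23820495605469), 83.20973205566406) 187
(array([ 0.54095078, -0.01483756,  0.15375352]), np.float64(7.777359140332184e-05))
[0.61647875 0.00886968 0.37468951]
[ 0.58304644 -0.07661221  0.37455058]
[ 0.54141515 -0.01471621  0.155     ] [ 0.54115174 -0.01516987  0.155     ]
[ 0.54312355 -0.01417941  0.16      ] [ 0.54210584 -0.01656914  0.16      ]
[ 0.54483195 -0.01364261  0.165     ] [ 0.54305994 -0.01796842  0.165     ]
```

Emit:
move_arm(
  increments=[
    [[0.12,0.33,0,0],[0,0,2,0],[0,0,2,0],[0,0,1.5,0],[0,0,0,0],[0,0,0,0]],
  ],
)

```text
clock: 5.05
tool_pos: [0.5408, -0.0141, 0.194]
orientation: [[0.523, -0.852, 0.001], [-0.852, -0.523, -0.0], [0.001, -0.001, -1.0]]
ft_force: [0.7, -0.1, -0.0]
gripper_width: 0.998
```

```bash
python3 - <<'E'
from fit import *
s=read_state();print(s['tool_pos'],s['ft_force'],s['ft_torque'])
c=get_calibration("wrist")
im=read_camera("wrist")[:,:,::-1];cv2.imwrite("pics/w4.png",im)
print(proj(c,np.array([.5407,-.0141,.156])))
E
```

```text
[ 0.54081195 -0.01411503  0.19395199] [ 0.65698521 -0.11698133 -0.02916458] [-0.01744702 -0.04431068 -0.00290951]
(np.float64(319.2798506578853), np.float64(235.80700520193446))
```

View pics/w4.png

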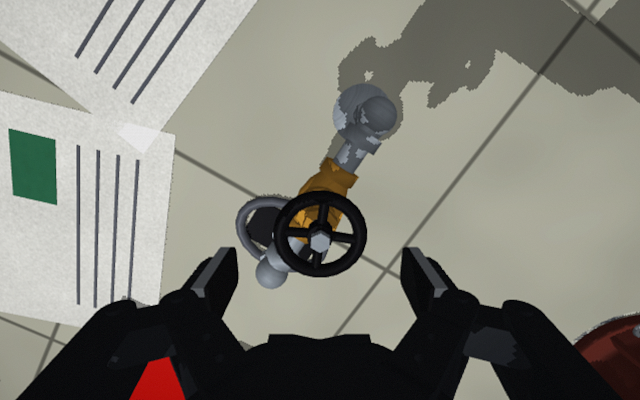

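```bash
python3 - <<'E'
from fit import *
cs=get_calibration("side");ct=get_calibration("top");c=get_calibration("wrist")
V=c["view"];print(-V[:3,:3].T@V[:3,3])
for z in (.145,.155,.165):
    p=np.array([.5407,-.0141,z]);print(z,proj(cs,p),proj(ct,p))
img=cv2.imread("pics/w4.png");g=img.max(2)
print(g[236,262:290],g[236,355:380]);print(g[180:200,322],g[265:290,322])
E
```

```text
[ 0.58098848 -0.07951231  0.31985645]
0.145 (np.float64(344.63484737232795), np.float64(190.03524201409294)) (np.float64(345.5452520428334), np.float64(201.41912679574634))
0.155 (np.float64(344.7322010135974), np.float64(187.30195799615683)) (np.float64(345.6785127106744), np.float64(201.07811231768127))
0.165 (np.float64(344.8302583703796), np.float64(184.54891658302546)) (np.float64(345.8134946972207), np.float64(200.7326929795074))
[ 30  30  30  30  29  33  31  30  30  22 145  99   7  13  17  25  28  29
  22  17  18  14  12  12   9  16  51  67] [ 11  16  21  30  29  27  20  18  15  15  11  26 147 176 171 171 170 171
 170 170 169 170 170 170 170]
[ 98 100 103 103 103 105  92  74  90  92  50  10   9  11   9  10  11  16
  14  11] [  7   8  11  10  15  17  19  21  23  21  16   7 118 181 175 174 174 175
 174 174 173 175 173 175 175]
```

Emit:
move_arm(
  increments=[
    [[0,0,1.5,0],[0,0,1.5,0],[0,0,1.4,0],[0,0,0,0],[0,0,0,0]],
  ],
)

```text
clock: 5.72
tool_pos: [0.5404, -0.014, 0.1492]
orientation: [[0.523, -0.852, -0.0], [-0.852, -0.523, 0.0], [-0.0, 0.0, -1.0]]
ft_force: [1.0, -0.1, 0.2]
gripper_width: 0.999
```

Emit:
move_arm(
  increments=[
    [[0,0,0,0],[0,0,0,0],[0,0,0,0],[0,0,0,0]],
  ],
  gripper=6.6,
  force=20,
)

```text
clock: 6.22
tool_pos: [0.5404, -0.014, 0.1495]
orientation: [[0.523, -0.852, 0.0], [-0.852, -0.523, -0.0], [0.0, -0.0, -1.0]]
ft_force: [-0.5, 0.4, -0.8]
gripper_width: 0.773
```

```bash
python3 - <<'E'
from fit import *
s=read_state();print(s['tool_pos'],s['ft_force'],s['ft_torque'],s['gripper_width'])
im=read_camera("wrist")[:,:,::-1];cv2.imwrite("pics/w5.png",im)
im=read_camera("side")[:,:,::-1];cv2.imwrite("pics/s5.png",cv2.resize(im[100:240,270:430],None,fx=4,fy=4,interpolation=cv2.INTER_CUBIC))
E
```

```text
[ 0.5404002  -0.01401238  0.14948821] [-0.48190216  0.38629033 -0.80711547] [ 0.02863818  0.05956979 -0.00782908] 0.7729486191953525
```

View pics/w5.png

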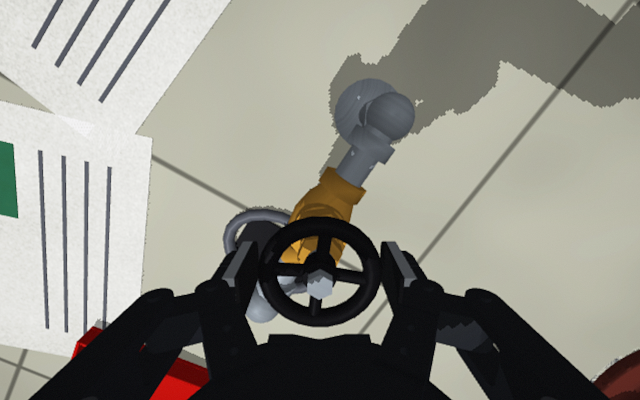

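View pics/s5.png

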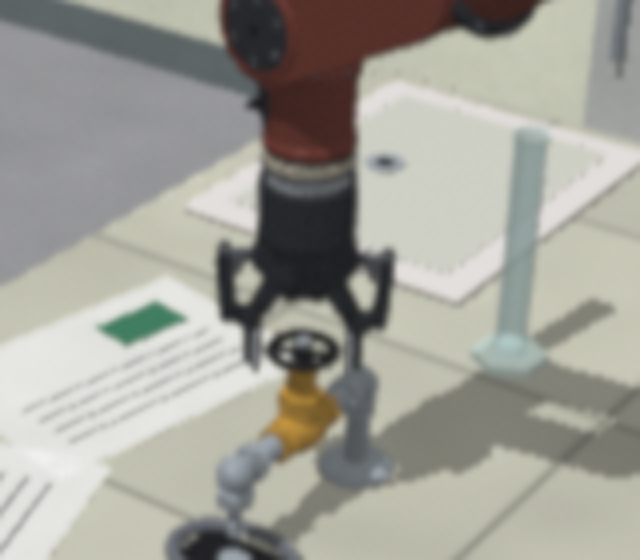

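```bash
python3 - <<'E'
from fit import *
s=read_state();c=get_calibration("wrist");t=s['tool_pos']
for z in (.145,.150,.156): print(z,proj(c,np.array([t[0],t[1],z])),[proj(c,np.array([t[0],t[1],z])+s['orientation'][:,0]*d) for d in (.01,)])
E
```

```text
0.145 (np.float64(319.0069721355134), np.float64(263.138422248413)) [(np.float64(319.01287302803905), np.float64(245.92395619763167))]
0.15 (np.float64(319.00329195097447), np.float64(268.29054379066133)) [(np.float64(319.0093167053676), np.float64(250.5952541370795))]
0.156 (np.float64(318.99853539537776), np.float64(274.949544799318)) [(np.float64(319.0047128986351), np.float64(256.6424424521407))]
```

Emit:
move_arm(
  increments=[
    [[0,0,0,0],[0,0,0,0],[0,0,0,0],[0,0,0,0]],
  ],
  gripper=5,
  force=20,
)

```text
clock: 6.82
tool_pos: [0.5402, -0.0141, 0.1494]
orientation: [[0.523, -0.852, -0.0], [-0.852, -0.523, -0.0], [-0.0, 0.0, -1.0]]
ft_force: [-0.9, -0.4, 2.4]
gripper_width: 0.68
```

```bash
cat > st.py <<'E'
from h import *
s=read_state();R=s['orientation']
print(s['clock'],s['tool_pos'].round(4),'F',s['ft_force'].round(2),'M',s['ft_torque'].round(3),'g',round(s['gripper_width'],4),'j6',s['joints'][5].round(2),'Ftool',(R.T@s['ft_force']).round(2))
E
python3 st.py
```

```text
6.825 [ 0.5402 -0.0141  0.1494] F [-0.87 -0.4   2.41] M [-0.166  0.255  0.035] g 0.6799 j6 139.56 Ftool [-0.11  0.95 -2.41]
```

Emit:
move_arm(
  increments=[
    [[0,0,0,0],[0,0,0,0],[0,0,-0.01,-3],[0,0,-0.02,-6],[0,0,-0.02,-6],[0,0,-0.02,-6],[0,0,-0.02,-6]],
  ],
  force=40,
)

```text
clock: 7.7
tool_pos: [0.5402, -0.0141, 0.1504]
orientation: [[0.854, -0.52, -0.0], [-0.52, -0.854, -0.0], [-0.0, 0.0, -1.0]]
ft_force: [-2.4, -0.9, 4.1]
gripper_width: 0.679
```

```bash
python3 st.py; python3 - <<'E'
from fit import *
cv2.imwrite("pics/w6.png",read_camera("wrist")[:,:,::-1])
E
```

```text
7.7 [ 0.5402 -0.0141  0.1504] F [-2.44 -0.88  4.11] M [-0.197  0.435 -0.228] g 0.6793 j6 112.39 Ftool [-1.63  2.02 -4.11]
```

View pics/w6.png

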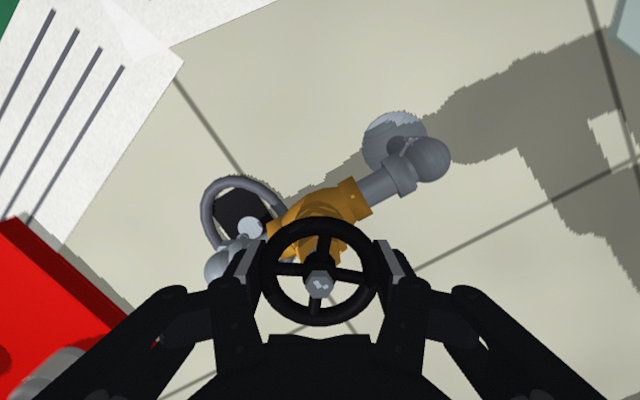

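Emit:
move_arm(
  increments=[
    [[0,0,-0.02,-6],[0,0,-0.02,-6],[0,0,-0.02,-6],[0,0,-0.02,-6],[0,0,-0.02,-6],[0,0,-0.02,-6],[0,0,-0.02,-6],[0,0,-0.02,-6]],
  ],
)

```text
clock: 8.75
tool_pos: [0.5402, -0.0142, 0.152]
orientation: [[0.958, 0.286, -0.0], [0.286, -0.958, -0.0], [-0.0, 0.0, -1.0]]
ft_force: [-2.8, -0.6, 3.6]
gripper_width: 0.678
```

```bash
python3 st.py
```

```text
8.75 [ 0.5402 -0.0142  0.152 ] F [-2.84 -0.59  3.56] M [-0.19   0.436 -0.269] g 0.678 j6 64.48 Ftool [-2.9  -0.24 -3.56]
```

Emit:
move_arm(
  increments=[
    [[0,0,-0.02,-6],[0,0,-0.02,-6],[0,0,-0.02,-6],[0,0,-0.02,-6],[0,0,-0.02,-6],[0,0,-0.02,-6],[0,0,-0.02,-6],[0,0,-0.02,-6],[0,0,-0.02,-6]],
  ],
)

```text
clock: 9.88
tool_pos: [0.5403, -0.0144, 0.1538]
orientation: [[0.332, 0.943, -0.0], [0.943, -0.332, -0.001], [-0.001, 0.0, -1.0]]
ft_force: [-3.3, -1.1, 4.4]
gripper_width: 0.675
```

```bash
python3 st.py
```

```text
9.875 [ 0.5403 -0.0144  0.1538] F [-3.32 -1.15  4.45] M [-0.246  0.357 -0.195] g 0.6745 j6 10.48 Ftool [-2.19 -2.75 -4.45]
```

Emit:
move_arm(
  increments=[
    [[0,0,-0.02,-6],[0,0,-0.02,-6],[0,0,-0.02,-6],[0,0,-0.01,-3]],
  ],
)

```text
clock: 10.38
tool_pos: [0.5403, -0.0144, 0.1545]
orientation: [[-0.026, 1.0, 0.0], [1.0, 0.026, -0.001], [-0.001, 0.0, -1.0]]
ft_force: [-2.8, -1.3, 3.1]
gripper_width: 0.68
```

```bash
python3 st.py
```

```text
10.375 [ 0.5403 -0.0144  0.1545] F [-2.82 -1.28  3.09] M [-0.214  0.335 -0.222] g 0.68 j6 -10.44 Ftool [-1.2  -2.85 -3.09]
```

Emit:
move_arm(
  increments=[
    [[0,0,-0.02,-6],[0,0,-0.01,-3],[0,0,-0.01,-3]],
  ],
)

```text
clock: 10.75
tool_pos: [0.5404, -0.0144, 0.1549]
orientation: [[-0.233, 0.972, 0.0], [0.972, 0.233, -0.001], [-0.001, 0.0, -1.0]]
ft_force: [-1.9, -2.6, 3.8]
gripper_width: 0.68
```

```bash
python3 st.py
```

```text
10.75 [ 0.5404 -0.0144  0.1549] F [-1.94 -2.59  3.81] M [-0.252  0.329 -0.155] g 0.6798 j6 -22.43 Ftool [-2.06 -2.49 -3.81]
```

Emit:
move_arm(
  increments=[
    [[0,0,-0.01,-3],[0,0,-0.01,-3],[0,0,-0.01,-3]],
  ],
)

```text
clock: 11.12
tool_pos: [0.5404, -0.0144, 0.1552]
orientation: [[-0.383, 0.924, 0.0], [0.924, 0.383, -0.0], [-0.001, 0.0, -1.0]]
ft_force: [-2.4, -1.0, 3.6]
gripper_width: 0.678
```

```bash
python3 st.py
```

```text
11.125 [ 0.5404 -0.0144  0.1552] F [-2.37 -0.96  3.63] M [-0.219  0.365 -0.189] g 0.6784 j6 -31.43 Ftool [ 0.02 -2.55 -3.63]
```

Emit:
move_arm(
  increments=[
    [[0,0,-0.01,-3],[0,0,-0.01,-3],[0,0,-0.01,-3]],
  ],
)

```text
clock: 11.5
tool_pos: [0.5404, -0.0143, 0.1555]
orientation: [[-0.522, 0.853, 0.0], [0.853, 0.522, -0.0], [-0.001, -0.0, -1.0]]
ft_force: [-2.7, -1.5, 4.1]
gripper_width: 0.674
```

```bash
python3 st.py
```

```text
11.5 [ 0.5404 -0.0143  0.1555] F [-2.72 -1.49  4.06] M [-0.191  0.296 -0.2  ] g 0.674 j6 -40.43 Ftool [ 0.15 -3.1  -4.06]
```

Emit:
move_arm(
  increments=[
    [[0,0,-0.01,-3],[0,0,-0.01,-3],[0,0,-0.01,-3]],
  ],
)

```text
clock: 11.88
tool_pos: [0.5404, -0.0143, 0.1558]
orientation: [[-0.649, 0.76, 0.0], [0.76, 0.649, -0.0], [-0.0, -0.0, -1.0]]
ft_force: [-1.7, -2.1, 3.6]
gripper_width: 0.677
```

```bash
python3 st.py
```

```text
11.875 [ 0.5404 -0.0143  0.1558] F [-1.67 -2.1   3.65] M [-0.231  0.33  -0.186] g 0.677 j6 -49.43 Ftool [-0.51 -2.64 -3.65]
```

Emit:
move_arm(
  increments=[
    [[0,0,-0.01,-3],[0,0,-0.01,-3],[0,0,-0.01,-3]],
  ],
)

```text
clock: 12.25
tool_pos: [0.5405, -0.0143, 0.1561]
orientation: [[-0.76, 0.65, 0.0], [0.65, 0.76, -0.0], [-0.0, -0.0, -1.0]]
ft_force: [-2.4, -1.5, 3.1]
gripper_width: 0.679
```

```bash
python3 st.py
```

```text
12.25 [ 0.5405 -0.0143  0.1561] F [-2.35 -1.47  3.09] M [-0.207  0.303 -0.178] g 0.6793 j6 -58.43 Ftool [ 0.83 -2.64 -3.09]
```

Emit:
move_arm(
  increments=[
    [[0,0,-0.01,-3],[0,0,-0.01,-3],[0,0,-0.01,-3]],
  ],
)

```text
clock: 12.62
tool_pos: [0.5405, -0.0143, 0.1564]
orientation: [[-0.853, 0.523, 0.0], [0.523, 0.853, -0.0], [-0.001, -0.0, -1.0]]
ft_force: [-2.3, -1.5, 3.2]
gripper_width: 0.68
```

```bash
python3 st.py
```

```text
12.625 [ 0.5405 -0.0143  0.1564] F [-2.27 -1.51  3.2 ] M [-0.184  0.269 -0.206] g 0.6805 j6 -67.42 Ftool [ 1.14 -2.47 -3.21]
```

Emit:
move_arm(
  increments=[
    [[0,0,-0.01,-3],[0,0,-0.01,-3],[0,0,-0.01,-3]],
  ],
)

```text
clock: 13.0
tool_pos: [0.5405, -0.0143, 0.1567]
orientation: [[-0.924, 0.383, 0.0], [0.383, 0.924, -0.0], [-0.001, -0.0, -1.0]]
ft_force: [-1.9, -1.5, 3.2]
gripper_width: 0.678
```

```bash
python3 st.py
```

```text
13.0 [ 0.5405 -0.0143  0.1567] F [-1.93 -1.48  3.25] M [-0.121  0.307 -0.218] g 0.6778 j6 -76.43 Ftool [ 1.22 -2.1  -3.25]
```

Emit:
move_arm(
  increments=[
    [[0,0,-0.01,-3],[0,0,-0.01,-3],[0,0,-0.01,-3]],
  ],
)

```text
clock: 13.38
tool_pos: [0.5405, -0.0142, 0.157]
orientation: [[-0.972, 0.234, 0.001], [0.234, 0.972, -0.0], [-0.001, -0.0, -1.0]]
ft_force: [-1.9, -1.8, 3.1]
gripper_width: 0.677
```

```bash
python3 st.py
```

```text
13.375 [ 0.5405 -0.0142  0.157 ] F [-1.92 -1.84  3.07] M [-0.175  0.368 -0.192] g 0.677 j6 -85.43 Ftool [ 1.44 -2.24 -3.07]
```

Emit:
move_arm(
  increments=[
    [[0,0,-0.01,-3],[0,0,-0.01,-3],[0,0,-0.01,-3]],
  ],
)

```text
clock: 13.75
tool_pos: [0.5405, -0.0142, 0.1573]
orientation: [[-0.997, 0.079, 0.0], [0.079, 0.997, -0.0], [-0.0, -0.0, -1.0]]
ft_force: [-2.1, -0.8, 3.6]
gripper_width: 0.676
```

```bash
python3 st.py
```

```text
13.75 [ 0.5405 -0.0142  0.1573] F [-2.14 -0.75  3.64] M [-0.145  0.305 -0.168] g 0.6761 j6 -94.42 Ftool [ 2.07 -0.92 -3.64]
```

Emit:
move_arm(
  increments=[
    [[0,0,-0.01,-3],[0,0,-0.01,-3],[0,0,-0.01,-3]],
  ],
)

```text
clock: 14.12
tool_pos: [0.5405, -0.0142, 0.1576]
orientation: [[-0.997, -0.078, 0.0], [-0.078, 0.997, -0.0], [-0.0, -0.0, -1.0]]
ft_force: [-1.9, -0.6, 3.6]
gripper_width: 0.681
```

```bash
python3 st.py
```

```text
14.125 [ 0.5405 -0.0142  0.1576] F [-1.91 -0.63  3.57] M [-0.12   0.331 -0.213] g 0.6806 j6 -103.43 Ftool [ 1.95 -0.48 -3.57]
```

Emit:
move_arm(
  increments=[
    [[0,0,-0.01,-3],[0,0,-0.01,-3],[0,0,-0.01,-3]],
  ],
)

```text
clock: 14.5
tool_pos: [0.5405, -0.0142, 0.1578]
orientation: [[-0.972, -0.233, 0.0], [-0.233, 0.972, 0.0], [-0.0, -0.0, -1.0]]
ft_force: [-1.8, -1.3, 3.3]
gripper_width: 0.678
```

```bash
python3 st.py; python3 - <<'E'
from fit import *
cv2.imwrite("pics/w7.png",read_camera("wrist")[:,:,::-1])
E
```

```text
14.5 [ 0.5405 -0.0142  0.1578] F [-1.8  -1.33  3.26] M [-0.093  0.311 -0.288] g 0.6782 j6 -112.41 Ftool [ 2.06 -0.87 -3.26]
```

View pics/w7.png

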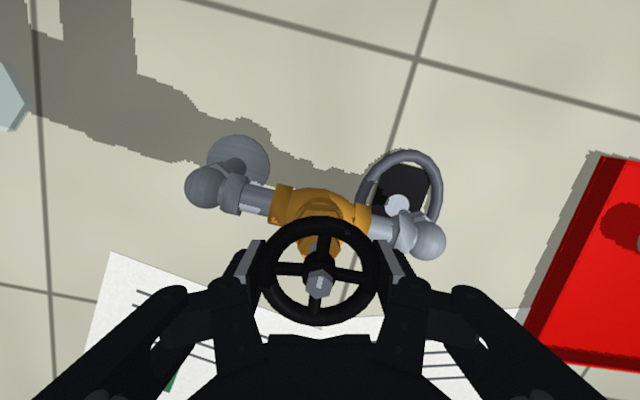

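Spokes sit the same in the picture, so no slip so far. Torque may be starting to rise; I'll take smaller steps.

Emit:
move_arm(
  increments=[
    [[0,0,-0.01,-3]],
  ],
)

```text
clock: 14.68
tool_pos: [0.5405, -0.0141, 0.1579]
orientation: [[-0.959, -0.283, 0.0], [-0.283, 0.959, 0.0], [-0.0, -0.0, -1.0]]
ft_force: [-2.0, -1.3, 2.2]
gripper_width: 0.674
```

```bash
python3 st.py
```

```text
14.675 [ 0.5405 -0.0141  0.1579] F [-1.99 -1.27  2.23] M [-0.157  0.307 -0.374] g 0.6738 j6 -115.37 Ftool [ 2.27 -0.65 -2.24]
```

Emit:
move_arm(
  increments=[
    [[0,0,-0.01,-3]],
  ],
)

```text
clock: 14.8
tool_pos: [0.5405, -0.0141, 0.158]
orientation: [[-0.943, -0.332, 0.0], [-0.332, 0.943, 0.0], [-0.0, -0.0, -1.0]]
ft_force: [-2.0, -1.8, 2.1]
gripper_width: 0.676
```

```bash
python3 st.py
```

```text
14.8 [ 0.5405 -0.0141  0.158 ] F [-2.03 -1.76  2.09] M [-0.127  0.272 -0.44 ] g 0.6763 j6 -118.37 Ftool [ 2.5  -0.99 -2.09]
```

Emit:
move_arm(
  increments=[
    [[0,0,-0.007,-2],[0,0,0,0]],
  ],
)

```text
clock: 15.05
tool_pos: [0.5405, -0.0141, 0.158]
orientation: [[-0.931, -0.365, 0.0], [-0.365, 0.931, -0.0], [-0.0, -0.0, -1.0]]
ft_force: [-1.9, -1.3, 2.0]
gripper_width: 0.678
```

```bash
python3 st.py;  python3 - <<'E'
from fit import *
cv2.imwrite("pics/w8.png",read_camera("wrist")[:,:,::-1])
E
python3 st.py
```

```text
15.05 [ 0.5405 -0.0141  0.158 ] F [-1.87 -1.3   2.02] M [-0.126  0.228 -0.424] g 0.678 j6 -120.37 Ftool [ 2.21 -0.53 -2.03]
15.1 [ 0.5405 -0.0141  0.158 ] F [-1.54 -1.61  3.47] M [-0.129  0.215 -0.33 ] g 0.6762 j6 -120.37 Ftool [ 2.02 -0.93 -3.47]
```

View pics/w8.png

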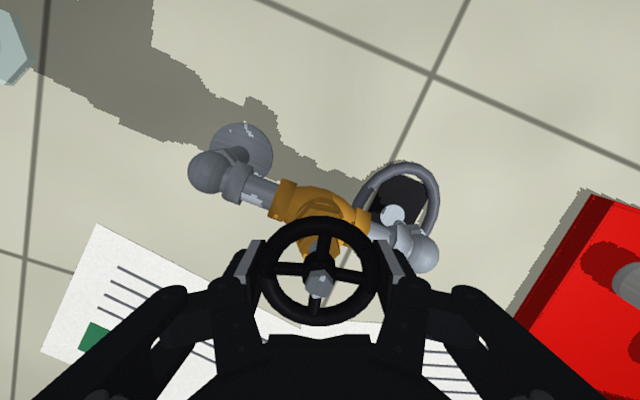

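Emit:
move_arm(
  increments=[
    [[0,0,-0.007,-2]],
  ],
)

```text
clock: 15.22
tool_pos: [0.5405, -0.0141, 0.158]
orientation: [[-0.917, -0.4, 0.0], [-0.4, 0.917, -0.0], [-0.0, -0.0, -1.0]]
ft_force: [-1.2, -2.0, 2.3]
gripper_width: 0.681
```

```bash
python3 st.py
```

```text
15.225 [ 0.5405 -0.0141  0.158 ] F [-1.21 -2.01  2.32] M [-0.18   0.194 -0.502] g 0.6805 j6 -122.5 Ftool [ 1.91 -1.36 -2.32]
```

Snug: 0.50 N m against 0.195 running. Now back a quarter turn.

Emit:
move_arm(
  increments=[
    [[0,0,0.01,3],[0,0,0.02,6],[0,0,0.02,6],[0,0,0.02,6],[0,0,0.02,6],[0,0,0.02,6],[0,0,0.02,6],[0,0,0.02,6]],
  ],
)

```text
clock: 16.23
tool_pos: [0.5405, -0.0143, 0.1568]
orientation: [[-0.93, 0.367, 0.0], [0.367, 0.93, -0.001], [-0.001, -0.001, -1.0]]
ft_force: [-0.9, -1.9, 3.2]
gripper_width: 0.674
```

```bash
python3 st.py
```

```text
16.225 [ 0.5405 -0.0143  0.1568] F [-0.92 -1.91  3.17] M [-0.209  0.211  0.134] g 0.6739 j6 -77.39 Ftool [ 0.15 -2.12 -3.17]
```

Emit:
move_arm(
  increments=[
    [[0,0,0.02,6],[0,0,0.02,6],[0,0,0.02,6],[0,0,0.02,6],[0,0,0.02,6],[0,0,0.02,6],[0,0,0.02,6],[0,0,0.01,3],[0,0,0,0]],
  ],
)

```text
clock: 17.35
tool_pos: [0.5404, -0.0143, 0.1552]
orientation: [[-0.401, 0.916, 0.0], [0.916, 0.401, -0.001], [-0.001, -0.0, -1.0]]
ft_force: [-1.8, -2.6, 3.2]
gripper_width: 0.676
```

```bash
python3 st.py;  python3 - <<'E'
from fit import *
cv2.imwrite("pics/w9.png",read_camera("wrist")[:,:,::-1])
E
```

```text
17.35 [ 0.5404 -0.0143  0.1552] F [-1.8  -2.56  3.24] M [-0.338  0.256  0.031] g 0.676 j6 -32.56 Ftool [-1.63 -2.67 -3.23]
```

View pics/w9.png

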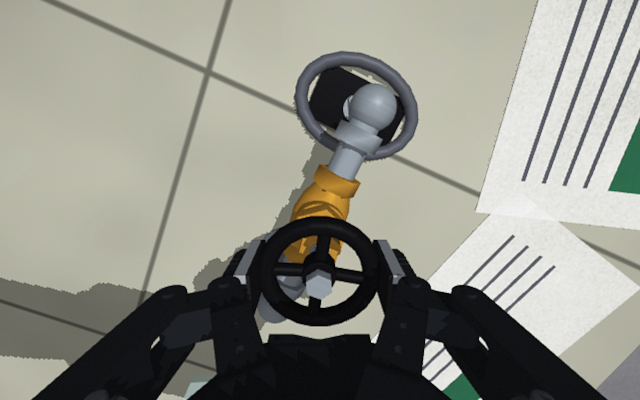

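The hand is 90° back from the peak. I'll add 5° so it is also nearer a quarter turn from first contact with the stop, then let go.

Emit:
move_arm(
  increments=[
    [[0,0,0.017,5],[0,0,0,0],[0,0,0,0]],
  ],
)

```text
clock: 17.77
tool_pos: [0.5404, -0.0143, 0.155]
orientation: [[-0.319, 0.948, 0.0], [0.948, 0.319, -0.001], [-0.001, -0.0, -1.0]]
ft_force: [-1.8, -2.9, 5.3]
gripper_width: 0.678
```

```bash
python3 st.py
```

```text
17.775 [ 0.5404 -0.0143  0.155 ] F [-1.81 -2.92  5.28] M [-0.447  0.333 -0.049] g 0.6775 j6 -27.54 Ftool [-2.19 -2.64 -5.28]
```

Emit:
move_arm(
  increments=[
    [[0,0,0,0],[0,0,0,0],[0,0,0,0],[0,0,0,0],[0,0,0,0],[0,0,0,0]],
  ],
  gripper=8.5,
)

```text
clock: 18.52
tool_pos: [0.5404, -0.014, 0.1549]
orientation: [[-0.318, 0.948, 0.0], [0.948, 0.318, 0.0], [0.0, 0.0, -1.0]]
ft_force: [-0.6, 0.4, 0.4]
gripper_width: 0.995
```

```bash
python3 st.py;  python3 - <<'E'
from fit import *
cv2.imwrite("pics/w10.png",read_camera("wrist")[:,:,::-1])
E
```

```text
18.525 [ 0.5404 -0.014   0.1549] F [-0.65  0.44  0.36] M [-0.025 -0.004  0.008] g 0.9945 j6 -27.44 Ftool [ 0.62 -0.48 -0.36]
```

View pics/w10.png

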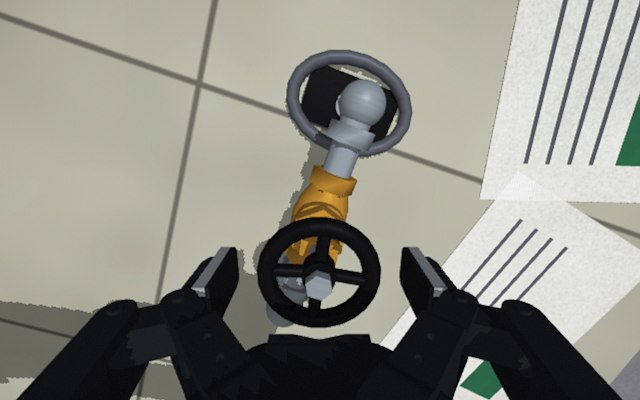

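Released: the wheel sits free between the open pads. Now straight up.

Emit:
move_arm(
  increments=[
    [[0,0,-2,0],[0,0,-2,0],[0,0,-3,0],[0,0,-3,0],[0,0,0,0],[0,0,0,0],[0,0,0,0]],
  ],
)

```text
clock: 19.45
tool_pos: [0.5392, -0.0138, 0.2529]
orientation: [[-0.318, 0.948, -0.003], [0.948, 0.318, 0.001], [0.002, -0.003, -1.0]]
ft_force: [-0.5, 0.0, 0.1]
gripper_width: 0.998
```

```bash
python3 st.py;  python3 - <<'E'
from fit import *
a=read_camera("wrist")[:,:,::-1];b=read_camera("side")[:,:,::-1];cv2.imwrite("pics/w11.png",cv2.resize(np.vstack([a,b]),(480,600)))
cs=get_calibration("side")
E
```

```text
19.45 [ 0.5392 -0.0138  0.2529] F [-0.51  0.03  0.14] M [0.015 0.017 0.043] g 0.9979 j6 -27.44 Ftool [ 0.19 -0.47 -0.14]
```

View pics/w11.png

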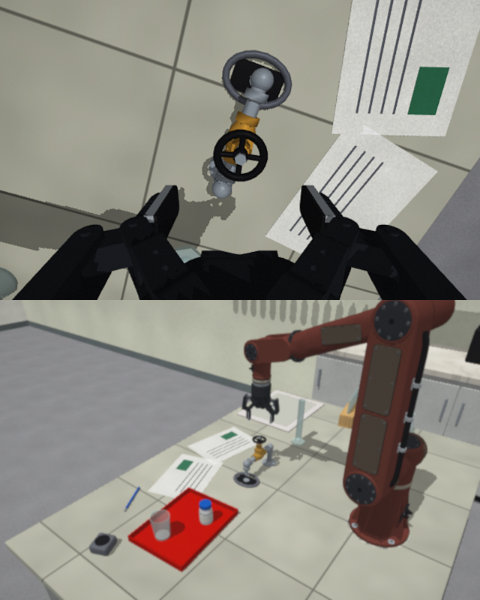

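The gripper is clear of the wheel, and the tray, beaker, jar and cylinder look untouched.

```bash
python3 -c "
from cell import *
print(job_done())"
```

```text
the job is handed in; nothing more can be done
None
```

The valve is open to its inside stop, backed off a quarter turn and released, and the job was handed in at about 19.6 s.

- **Winding out:** I gripped the rim with 40 N and turned it about 262° anticlockwise, raising the hand 12 mm per turn. Force along the spindle read between 2 and 5 N at each check, against the 20 N limit. The wrist pictures showed no slip of the wheel in the grip.
- **Snug at the stop:** The torque rose from about 0.2 N m running to 0.50 N m, so about 0.3 N m over the drag. While I held it briefly during the approach it relaxed to 0.33 N m, so I added a last 2° to be sure of it.
- **Backing off:** I turned it back 95° from that peak, which I estimate is about 82° from first contact with the stop. Then I opened the fingers and lifted straight up 100 mm.
- **Last checks:** Forces after letting go read about zero and the gripper was clear of the wheel. In the final side picture the tray, beaker, jar and cylinder looked unmoved; I compared them by eye only.
- **Disagreement:** Wheel height came out 2 to 15 mm lower from the wrist camera (and wrist-top pairing) than the 158 mm from the side and top cameras. I gripped for 156 mm, which the pads covered either way.

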